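Hang the pail on the drip stand by its bail

TASK

Swing the folded-down wire bail of the small metal pail upright while the pail stays standing on the table, then carry the pail by the bail's wooden grip and hang it by the bail in the two troughed prongs of the drip stand. Nobody knows exactly how high the prongs are clamped, so feel the load go over and neither press the pail down on the stand nor let it drop into it (never more than about 20 N between them). Leave it hanging there still and upright, let go, and do not disturb the other things on the table.

Things in the scene. Friction and masses are not known exactly. Their poses are not given: they have to be found in the camera images.
- pail: small open plain-metal pail, 100 mm across the rim (84 at the foot), 80 mm high, 0.45 to 0.84 kg. Origin: centre of its underside; z up. The bail's hinge axis runs along the pail's y, 72 mm above the origin; pivots stick out to 64 mm either side. Folded down, the bail lies on the pail's -x side, which faces the robot.
- bail (a joint): angle of the bail on the pail, rad: 0 = fully down (15 degrees below level, on the pail's -x side), 0.26 = level, 1.83 = upright over the pail, limit 3.4. Slight hinge friction (0.022 N m): it stays where it is left. The grip rises on an arc of 105 mm radius about the hinge axis.
- bail_grip (a point): centre of the wooden grip at the middle of the bail: roller 16 mm thick, 40 mm long, free to turn on the wire, along the pail's y, 105 mm from the hinge (177 mm above the pail's underside when upright). Beside it the 6 mm wire runs on straight to 46 mm either side, then bends to arms at 60 mm. Folded, 40 mm are free from grip to rim: a finger fits if the gripper is not wide open.
- stand: fixed plain-steel drip stand. Origin: on the table straight below the seat; z up. Foot 175 x 100 x 10 mm (x -60 to 115), column at x = 95 mm. From its top two 8 mm rod prongs reach forward (-x, to the robot) at y = -36 and +36 mm, each with a trough: level floor x -8 to 8, steep flanks 16 mm high; front tips end at x = -23, rear rod level to the column.
- stand_entry (a point): point on the table 120 mm in front of the stand's origin (-x side). The bail comes in from above here along the stand's +x, lying along its y, over the tips, the rim passing below the prongs, then down. The column is rigid, clamped at an unmeasured height: with the wire seated the grip centre is 207 to 237 mm above the table. Nothing rises over 22 mm above the trough floor.
- slip_jar: stoneware-coloured jar with black lid, 68 mm across, 104 mm high; bystander; origin at the centre of its underside
- oxide_bottle: small brown bottle with black cap, 38 mm across, 76 mm high; bystander; origin at the centre of its underside
- sprig_mould: round clay-brown plaster disc, 66 mm across, 34 mm high; bystander; origin at the centre of its underside
- round_cutter: open metal ring cutter, 66 mm across, 35 mm high; bystander; origin at the centre of its underside
- slip_bowl: enamel bowl, 150 mm across, 57 mm high; bystander; origin at the centre of its underside
- wooden_rib: flat oval wooden rib, 49 x 99 x 8 mm; bystander; origin at the centre of its underside

How it is judged (in metres and radians):
On the way, in this order (a step that is already met when the one before it is completed fails the run):
1. the bail stands upright (within about 20 degrees) and the pail still stands on the table (value of joint bail between 1.48 and 2.18 rad and height (world z) of pail below 0.006 m), for 0.2 s.
2. the pail is held by the robot, clear of the table and of the stand (height (world z) of pail above 0.02 m and contact force between the fingers and pail above 1 N and contact force between pail and stand below 0.1 N), for 0.2 s.
At the end, for the whole second after the job is handed in: Pail hangs by its bail in both troughs: grip centre within 9 mm (x) and 12 mm (y) of the stand's origin, in line with its y within 0.2 rad, pail over 20 mm off the table, under 0.35 rad off upright, all but still, loading the stand, bail within 0.45 rad of upright; released (x of bail_grip in the frame of stand between -0.009 and 0.009 m and y of bail_grip in the frame of stand between -0.012 and 0.012 m and value of joint bail between 1.38 and 2.28 rad and height (world z) of pail above 0.02 m and angle between pail's own z axis and vertical below 0.35 rad and angle between the y axis of pail and the y axis of stand, either way round below 0.2 rad and contact force between pail and stand above 2 N and contact force between the fingers and pail below 0.1 N and linear speed of pail below 0.06 m/s and angular speed of pail below 0.8 rad/s); the robot touches nothing.
It fails at once if more than 20 N between pail (or its bail) and stand: pressed down, dropped in or knocked against it (contact force between pail and stand above 20 N).
It fails at once if the pail is lifted or rocked (more than 0.2 rad) while its bail is not yet up (value of joint bail below 1.3 rad and (height (world z) of pail above 0.012 m or angle between pail's own z axis and vertical above 0.2 rad)).
It fails at once if the pail is let fall into the stand (over 0.2 m/s off the table and out of the fingers) (contact force between the fingers and pail below 0.1 N and height (world z) of pail above 0.015 m and linear speed of pail above 0.2 m/s).
It fails at once if the pail is tipped by more than 0.7 rad (angle between pail's own z axis and vertical above 0.7 rad).
It fails at once if another thing on the table is shifted by more than 30 mm or knocked over (distance of any of slip_jar, oxide_bottle, sprig_mould, round_cutter, slip_bowl, wooden_rib from where it was at the start of the episode above 0.03 m).
It also fails if it takes over 72 s, if anything falls off the work surface, if the arm or the gripper's body presses on something with over 40 N, if the wrist force passes 120 N, or if a joint passes its speed limit or range.

ROBOT

A 7-joint arm with a two-finger parallel gripper is mounted at the origin on a cart in front of the work surface, level with it; the furniture and walls round the work are solid. World frame = base frame: x ahead of the robot, y to its left, z up, the work surface at z = 0. Lengths are in mm, angles in rad, forces in N, time in s.
With the tool pointing down it reaches from about 400 to 875 mm from the base axis. Payload 4.4 kg.
Tool frame: the origin (TCP) lies midway between the tips of the shut fingers; the grasp point (between the pads) lies ctrl.tcp_to_grasp behind it (ctrl.tcp_to_grasp is the distance from the TCP to the grasp point, in mm); z points along the fingers, y is the line along which they close (so a half turn about z gives the same grasp; the last joint's range is limited). The gripper opens to 85 mm and grips with 20 to 120 N. Pads are 22 mm wide; open, the fingers measure 114 mm over their backs; the gripper's body (76 mm by 85 mm) begins 54 mm behind the grasp point. The pads swing forward as they close: fully open they stand 13 mm farther back than shut.
Start: joints at [1.281, 0.628, 0.038, 1.517, -0.027, 0.996, -0.02], TCP at [144.286, -633.798, 231.313] pointing down, gripper open.
Joint ranges: [-3.06, 3.06], [-0.37, 2.12], [-1.25, 1.32], [0.18, 2.47], [-1.1, 4.24], [0.23, 1.98], [-2.94, 2.94]. Speed limits (rad/s): [2.57, 2.57, 3.14, 3.14, 3.14, 3.14, 3.14].

INTERFACE

Orientations are given as [roll, pitch, yaw] about the fixed x, y, z axes, in that order (R = Rz(yaw) Ry(pitch) Rx(roll)).
In Python, from cell import ctrl, get_image, get_calibration, workorder, boxes_of, place_of gives the robot as it stands.
- The arm moves only by the tool play_rows, never from a script. Its argument "series" is a list that holds one entry, the list of rows, each a list of 7 numbers: the shift along the world's x, y, z in cm, then the turn, a rotation vector about the world's x, y, z in degrees, then the closure, from 0 (fully open) to 1 (shut). A call has 1 to 20 rows; each row shifts and turns the commanded pose from where the row before left it; what a row does not reach is not made up. A row lasts 1/8 s, in which the tool goes at most 62.5 mm and 10.7 degrees, less where a joint would pass 70% of its speed; a pose out of reach is approached as far as the arm can. A call with a gripper value outside its range is refused whole. The fingers move at their own pace and stop on an object; the grip force is fixed at half the most. Time passes only in rows, so rows that do not move let the fingers close. It gives the time, the measured TCP pose, the force, the opening and the grip force at its end, in the units of the state.
- ctrl.read_state(): the state, without advancing time (a new reading comes with each control period).
- get_image(name): name is "side" or "top"; returns (picture, depth): 420x560x3 uint8, red, green, blue; 420x560 float32, mm along the optical axis (not along the pixel's ray), 0 where there is no reading.
- get_calibration(name): a dict with "K" (3x3 intrinsics, pixels), "R" (3x3) and "t" (3): a world point X has camera coordinates R X + t. Camera axes: x right, y down, z forward; pixel columns grow to the right and rows downward; lengths in mm; the calibration is good to about 2 mm. A picture is of the moment at which its call begins. get_calibration takes no time and is no camera call.
- workorder.finish_job(): hands the job in; it is judged then, once.
Trained networks look in the newest picture that a camera, given by its name, has taken for a name from the list of things; names that differ only in an ending like _2 or _b are one class to them, and where a whole thing is asked for, a point or a joint stands for the part that bears it (a point fixed in the world has none). Each returns a list of dicts, best first, with "p" (0 to 1); they miss things now and then, are a little off and sometimes report something else, mostly with a low value. They report only what shows in the picture. A call takes as long as a camera call.
- boxes_of(target, camera): "pixel" ([column, row] in pixels, amid what is visible of it).
- place_of(target, camera): "pixel" ([column, row] in pixels: a listed point, or the origin of a listed thing).
The state is a dict: "clock": time; "qpos": joint angles; "qd": joint speeds; "tau": joint torques, N m; "eef_pos": TCP position; "tool_rot": TCP orientation; "force": force on the tool from outside, world axes, zero at the start; "torque": the same for the moment, N m; "width": finger opening in mm; "gripper_force": force on a finger pad.
Only numpy, scipy, OpenCV 4.12 (cv2) and the standard library are available. Lean on these libraries where they do the work, as an engineer would, in place of code of your own. Each camera call takes 0.05 s, during which the arm holds its last target. There are 200 camera calls.

## Working session

There is one attempt and no reset: what is moved stays moved. The work goes in short steps, Python scripts to look and compute and a tool call to move; the robot and the scene stay as the last step left them, time stands still between calls to the robot, and variables do not carry over. Pictures are saved under pics/ and viewed, at most 10 in all, crops included, and the job is handed in when it is done.

Besides the shell and the picture viewer there is one more tool, called after "Call:" as name(argument=value, ...) on one line, values as JSON. play_rows: Moves the arm, as the interface text tells. Its arguments: {"type":"object","properties":{"series":{"type":"array"}},"required":["series"]}

```bash
mkdir -p pics; cat > h.py <<'E'
import numpy as np,cv2
from cell import ctrl,get_image,get_calibration,workorder,boxes_of,place_of
def back(name,px,depth=None,z=None):
    c=get_calibration(name);K,R,t=map(np.array,(c["K"],c["R"],c["t"]))
    r=np.linalg.inv(K)@np.array([px[0],px[1],1.]);o=-R.T@t;d=R.T@r
    s=depth if z is None else (z-o[2])/d[2]
    return o+s*d
def proj(name,X):
    c=get_calibration(name);K,R,t=map(np.array,(c["K"],c["R"],c["t"]))
    p=K@(R@np.array(X,float)+t);return p[:2]/p[2]
def cloud(name,D):
    v,u=np.mgrid[0:D.shape[0],0:D.shape[1]]
    c=get_calibration(name);K,R,t=map(np.array,(c["K"],c["R"],c["t"]))
    P=np.stack([u,v,np.ones_like(u)],-1)@np.linalg.inv(K).T*D[...,None]
    return (P-t)@R
E
python3 - <<'E'
from h import *
ims=[]
for n in("side","top"):
    I,D=get_image(n);cv2.imwrite(f"pics/{n}0.png",I[...,::-1]);np.save(n+"0.npy",D)
    for t in("pail","bail_grip","stand","stand_entry","slip_jar","oxide_bottle","sprig_mould","round_cutter","slip_bowl","wooden_rib"):
        for r in place_of(t,n)[:1]: 
            z=87-15 if t=="bail_grip" else 0
            z=72-105*np.sin(.2618) if t=="bail_grip" else 0
            print(n,t,np.round(r["pixel"]),round(r["p"],2),back(n,r["pixel"],z=z).round())
print(ctrl.tcp_to_grasp,ctrl.read_state())
E
```

```text
side pail [244. 274.] 0.85 [570. 118.   0.]
side bail_grip [283. 279.] 0.8 [475. 140.  45.]
side stand [290. 210.] 0.8 [ 588. -128.    0.]
side slip_jar [366. 186.] 0.94 [ 453. -321.    0.]
side oxide_bottle [238. 221.] 0.56 [677. -33.   0.]
side sprig_mould [358. 255.] 0.79 [389. -34.   0.]
side round_cutter [223. 202.] 0.81 [759. -91.   0.]
side slip_bowl [265. 360.] 0.65 [443. 270.   0.]
side wooden_rib [338. 298.] 0.56 [386.  98.   0.]
top pail [230. 217.] 0.59 [568. 121.   0.]
top bail_grip [218. 253.] 0.62 [482. 141.  45.]
top stand [336. 206.] 0.62 [ 599. -131.    0.]
top stand_entry [165. 266.] 0.66 [451. 273.   0.]
top slip_jar [413. 266.] 0.82 [ 458. -310.    0.]
top oxide_bottle [295. 172.] 0.61 [678. -32.   0.]
top sprig_mould [296. 295.] 0.61 [387. -37.   0.]
top round_cutter [320. 143.] 0.6 [751. -89.   0.]
top slip_bowl [165. 267.] 0.62 [449. 273.   0.]
top wooden_rib [241. 294.] 0.93 [387.  93.   0.]
18.700000000000003 {'clock': 1.1, 'qpos': array([ 1.28120334,  0.6283577 ,  0.03849346,  1.51740853, -0.02700569,
        0.9962789 , -0.02004573]), 'qd': array([ 3.49226446e-04,  2.01603535e-05,  4.19097869e-04, -9.12567596e-04,
       -1.69986616e-03, -8.10751751e-04,  1.86597388e-03]), 'tau': array([ 3.69449463e-04, -5.63288426e+01,  1.22558936e+00, -1.93786991e+01,
        1.08418913e-02,  1.59979885e-03, -9.57940159e-06]), 'eef_pos': array([ 144.29085921, -633.80355371,  231.3380006 ]), 'tool_rot': array([ 3.14152804e+00, -4.80579787e-05,  2.23724251e-01]), 'force': array([ 1.02252692, -0.84514583, -0.22018822]), 'torque': array([-0.04111128,  0.02263365,  0.02292385]), 'gripper_force': 0.0, 'width': 85.51051734526196}
```

```bash
ls -la
```

```text
total 1856
drwxr-xr-x  3 agent agent   4096 Nov 30 10:52 .
drwxr-xr-x 23 root  root    4096 Nov 30 10:51 ..
-rw-r--r--  1 agent agent    699 Nov 30 10:52 h.py
drwxr-xr-x  2 agent agent   4096 Nov 30 10:52 pics
-rw-r--r--  1 agent agent 940928 Nov 30 10:52 side0.npy
-rw-r--r--  1 agent agent 940928 Nov 30 10:52 top0.npy
```

View pics/side0.png

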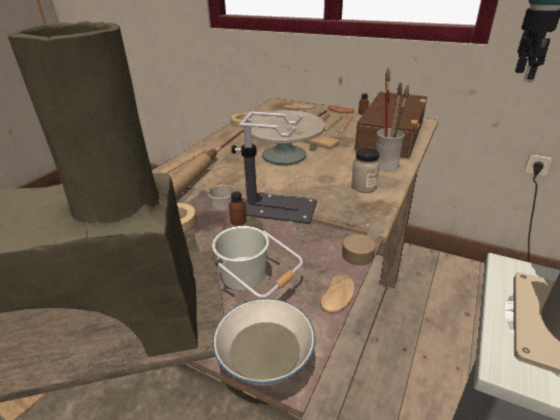

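View pics/top0.png

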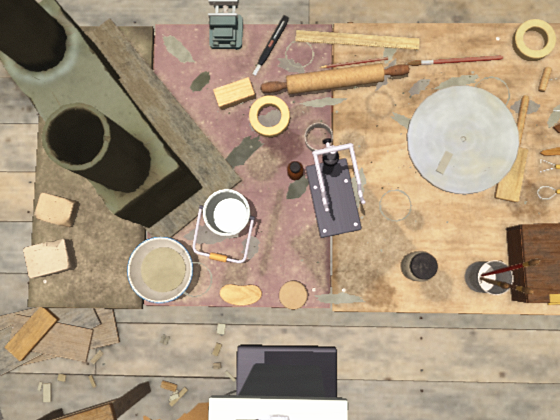

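```bash
python3 - <<'E'
from h import *
for n in("side","top"):
    P=cloud(n,np.load(n+"0.npy"));print(n,-np.array(get_calibration(n)["R"]).T@get_calibration(n)["t"])
    X,Y,Z=P[...,0],P[...,1],P[...,2]
    # stand: foot (z~10), prongs
    m=(abs(X-620)<150)&(abs(Y+130)<120)
    f=m&(abs(Z-10)<4);q=np.float32(np.stack([X[f],Y[f]],-1))
    print("foot",len(q),cv2.minAreaRect(q))
    p=m&(Z>170)&(Z<290);a=P[p]
    print("prong",len(a));
    for x0 in range(500,760,15):
        b=a[(a[:,0]>=x0)&(a[:,0]<x0+15)]
        for s in(-1,1):
            c=b[(b[:,1]+130)*s>0]
            if len(c):print(x0,s,len(c),c.mean(0).round(),c[:,2].max().round())
    m=(abs(X-570)<70)&(abs(Y-118)<80)&(abs(Z-78)<8);q=np.float32(P[m][:,:2]);print("rim",len(q),cv2.minEnclosingCircle(q),cv2.minAreaRect(q))
    m=(abs(X-480)<45)&(abs(Y-140)<75)&(Z>25)&(Z<90);a=P[m]
    for x0 in range(440,525,10):
        c=a[(a[:,0]>=x0)&(a[:,0]<x0+10)]
        if len(c):print("bail",x0,len(c),c.mean(0).round(),c[:,1].min().round(),c[:,1].max().round())
E
```

```text
side [244.23677048 598.14923036 523.87766264]
foot 1576 ((645.858154296875, -99.859375), (259.7692565917969, 134.64105224609375), 25.141359329223633)
prong 660
545 1 1 [560. -96. 226.] 226.0
560 1 42 [568. -95. 220.] 230.0
575 -1 35 [ 583. -165.  220.] 229.0
575 1 30 [583. -91. 211.] 215.0
590 -1 27 [ 597. -162.  211.] 215.0
590 1 40 [597. -89. 221.] 229.0
605 -1 37 [ 612. -159.  220.] 230.0
605 1 30 [613. -85. 227.] 230.0
620 -1 28 [ 628. -156.  226.] 230.0
620 1 27 [627. -81. 227.] 230.0
635 -1 21 [ 643. -152.  227.] 229.0
635 1 25 [642. -79. 227.] 230.0
650 -1 25 [ 657. -148.  227.] 230.0
650 1 32 [657. -75. 226.] 230.0
665 -1 22 [ 672. -145.  227.] 230.0
665 1 129 [676. -97. 207.] 231.0
680 -1 22 [ 685. -140.  228.] 231.0
680 1 87 [ 684. -105.  202.] 231.0
rim 803 ((585.0466918945312, 130.53680419921875), 79.82797241210938) ((573.9406127929688, 130.81069946289062), (150.8534698486328, 103.4229965209961), 78.00872802734375)
bail 440 129 [445. 206.  44.] 196.0 215.0
bail 450 128 [455. 207.  44.] 196.0 215.0
bail 460 267 [465. 159.  48.] 80.0 215.0
bail 470 209 [475. 169.  52.] 74.0
[... 821 characters left out ...]
31 [ 673. -146.  228.] 233.0
665 1 125 [676. -91. 219.] 235.0
680 -1 53 [ 688. -139.  229.] 234.0
680 1 112 [ 685. -108.  227.] 236.0
695 -1 5 [ 696. -140.  227.] 228.0
rim 501 ((582.559814453125, 132.8070831298828), 81.97618103027344) ((575.7542724609375, 132.40687561035156), (148.83511352539062, 103.5621566772461), 79.18401336669922)
bail 440 29 [445. 205.  49.] 197.0 214.0
bail 450 20 [455. 206.  49.] 199.0 214.0
bail 460 99 [466. 133.  50.] 81.0 214.0
bail 470 129 [475. 148.  53.] 77.0 214.0
bail 480 63 [484. 160.  52.] 74.0 215.0
bail 490 27 [495. 149.  54.] 74.0 215.0
bail 500 25 [505. 128.  57.] 71.0 200.0
bail 510 24 [515. 138.  60.] 69.0 197.0
bail 520 28 [523. 126.  74.] 69.0 195.0
```

The side view shows the pail at about (243,258), with its bail folded toward the robot and the grip at (286,279). The stand's prongs are at about (270,122), the bowl at (265,345) and the rib at (340,293). The top view agrees: pail (228,213), grip (219,257), prongs (337,175). The network's stand and pail positions match the depth data roughly, so next I'll fit the pail, bail and troughs more closely.

```bash
python3 - <<'E'
from h import *
a=np.radians(12.5);ex=np.array([np.cos(a),np.sin(a)]);ey=np.array([-ex[1],ex[0]])
for n in("side","top"):
    P=cloud(n,np.load(n+"0.npy")).reshape(-1,3);X,Y,Z=P.T
    m=(abs(X-620)<75)&(abs(Y+130)<70)&(Z>195)&(Z<245);q=P[m]
    u=(q[:,:2]-[590,-127])@ex;v=(q[:,:2]-[590,-127])@ey
    for s in(-1,1):
        k=(v*s>20)&(v*s<55);print(n,s,"slope",np.polyfit(u[k],v[k],1).round(3),[(b,round(float(np.median(q[k&(abs(u-b)<2),2])))  for b in range(-28,40,4) if (k&(abs(u-b)<2)).any()])
    m=(abs(X-570)<60)&(abs(Y-118)<62)&(Z>76)&(Z<86);q=np.float32(P[m][:,:2])
    A=np.c_[2*q,np.ones(len(q))]
    for _ in range(6):
        c=np.linalg.lstsq(A,(q**2).sum(1),rcond=None)[0];r=np.sqrt(c[2]+c[0]**2+c[1]**2)
        d=abs(np.hypot(*(q-c[:2]).T)-r);k=d<np.percentile(d,85);q=q[k];A=A[k]
    print("rim",c[:2],r,len(q))
    m=(X>455)&(X<500)&(Y>65)&(Y<193)&(Z>30)&(Z<65)
    q=P[m];l=cv2.fitLine(np.float32(q[:,:2]),cv2.DIST_HUBER,0,.01,.01).ravel();print("bar",l,np.degrees(np.arctan2(l[1],l[0])),len(q))
    I=cv2.imread(f"pics/{n}0.png").reshape(-1,3).astype(int)
    g=m&(I[:,2]-I[:,0]>70);print("grip",g.sum(),P[g].mean(0),P[g].min(0),P[g].max(0))
E
```

```text
File "<stdin>", line 8
    k=(v*s>20)&(v*s<55);print(n,s,"slope",np.polyfit(u[k],v[k],1).round(3),[(b,round(float(np.median(q[k&(abs(u-b)<2),2])))  for b in range(-28,40,4) if (k&(abs(u-b)<2)).any()])
                                                                                                                                                                               ^
SyntaxError: closing parenthesis ']' does not match opening parenthesis '('
```

```bash
cat > m.py <<'E'
from h import *
a=np.radians(12.5);ex=np.array([np.cos(a),np.sin(a)]);ey=np.array([-ex[1],ex[0]])
for n in("side","top"):
    P=cloud(n,np.load(n+"0.npy")).reshape(-1,3);X,Y,Z=P.T
    m=(abs(X-620)<75)&(abs(Y+130)<70)&(Z>195)&(Z<245);q=P[m]
    u=(q[:,:2]-[590,-127])@ex;v=(q[:,:2]-[590,-127])@ey
    for s in(-1,1):
        k=(v*s>20)&(v*s<55)
        print(n,s,"slope",np.polyfit(u[k],v[k],1).round(3))
        for b in range(-28,32,4):
            w=k&(abs(u-b)<2)
            if w.any():print((b,int(np.median(q[w,2]))),end=" ")
        print()
    m=(abs(X-570)<60)&(abs(Y-118)<62)&(Z>76)&(Z<86);q=np.float32(P[m][:,:2])
    A=np.c_[2*q,np.ones(len(q))]
    for _ in range(6):
        c=np.linalg.lstsq(A,(q**2).sum(1),rcond=None)[0];r=np.sqrt(c[2]+c[0]**2+c[1]**2)
        d=abs(np.hypot(*(q-c[:2]).T)-r);k=d<np.percentile(d,85);q=q[k];A=A[k]
    print("rim",c[:2],r,len(q))
    m=(X>455)&(X<500)&(Y>65)&(Y<193)&(Z>30)&(Z<65)
    q=P[m];l=cv2.fitLine(np.float32(q[:,:2]),cv2.DIST_HUBER,0,.01,.01).ravel();print("bar",l,np.degrees(np.arctan2(l[1],l[0])),len(q))
    I=cv2.imread(f"pics/{n}0.png").reshape(-1,3).astype(int)
    g=m&(I[:,2]-I[:,0]>70);print("grip",g.sum(),P[g].mean(0),P[g].min(0),P[g].max(0))
E
python3 m.py
```

```text
side -1 slope [ 2.4000e-02 -3.6037e+01]
(-24, 226) (-20, 224) (-16, 221) (-12, 215) (-8, 211) (-4, 210) (0, 210) (4, 209) (8, 213) (12, 217) (16, 223) (20, 226) (24, 227) (28, 226) 
side 1 slope [-2.0000e-02  3.6513e+01]
(-24, 226) (-20, 225) (-16, 222) (-12, 216) (-8, 213) (-4, 210) (0, 212) (4, 210) (8, 213) (12, 217) (16, 223) (20, 226) (24, 225) (28, 227) 
rim [571.05005707 121.44529552] 49.33446934210549 177
bar [1.4091128e-01 9.9002224e-01 4.7206726e+02 1.4087755e+02] 81.899414 356
grip 135 [470.12528137 142.48120742  52.39238195] [462.30841103 122.91721463  44.78222237] [479.0282087  161.7728462   55.52919345]
top -1 slope [  0.041 -37.121]
(-20, 229) (-16, 229) (-12, 222) (-8, 218) (-4, 212) (0, 213) (4, 213) (8, 213) (12, 219) (16, 224) (20, 227) (24, 228) (28, 228) 
top 1 slope [-0.037 36.033]
(-20, 226) (-16, 227) (-12, 224) (-8, 215) (-4, 212) (0, 212) (4, 213) (8, 213) (12, 219) (16, 224) (20, 229) (24, 228) (28, 228) 
rim [572.81014334 120.25984374] 49.40200182133831 141
bar [1.4052133e-01 9.9007767e-01 4.7421353e+02 1.3679053e+02] 81.92198 247
grip 117 [473.582216   140.9887416   52.66121857] [464.1759934  121.57403291  42.2703919 ] [484.36285341 161.22247265  60.29558897]
```

Call:
play_rows(series=[[[2.71,3.95,0.6,0,0,3.28,0.5],[2.71,3.95,0.6,0,0,3.28,0.5],[2.71,3.95,0.6,0,0,3.28,0.5],[2.71,3.95,0.6,0,0,3.28,0.5],[2.71,3.95,0.6,0,0,3.28,0.5],[2.71,3.95,0.6,0,0,3.28,0.5],[2.71,3.95,0.6,0,0,3.28,0.5],[2.71,3.95,0.6,0,0,3.28,0.5],[2.71,3.95,0.6,0,0,3.28,0.5],[2.71,3.95,0.6,0,0,3.28,0.5],[2.71,3.95,0.6,0,0,3.28,0.5],[2.71,3.95,0.6,0,0,3.28,0.5],[0,3.77,0,0,0,3.28,0.5],[0,3.77,0,0,0,3.28,0.5],[0,3.77,0,0,0,3.28,0.5],[0,3.77,0,0,0,3.28,0.5],[0,3.77,-3,0,0,3.28,0.5],[0,3.77,-4,0,0,3.28,0.5],[0,3.77,-4,0,0,3.28,0.5],[0,3.77,-4,0,0,3.28,0.5]]])

```text
clock: 3.6
eef_pos: [469.9, 142.9, 152.4]
tool_rot: [3.14, -0.001, 1.37]
force: [0.9, -1.1, -0.2]
width: 42.9
gripper_force: 0.0
```

```bash
python3 - <<'E'
from h import *
s=ctrl.read_state();print(s["clock"],s["eef_pos"].round(1),s["tool_rot"],s["force"].round(1),s["width"])
I,D=get_image("side");np.save("side1.npy",D);cv2.imwrite("pics/side1.png",cv2.resize(I[180:390,140:420,::-1],(800,600)))
E
```

```text
3.6 [469.9 142.9 152.4] [ 3.14044292e+00 -6.28333126e-04  1.36991996e+00] [ 0.9 -1.1 -0.2] 42.912015701060064
```

View pics/side1.png

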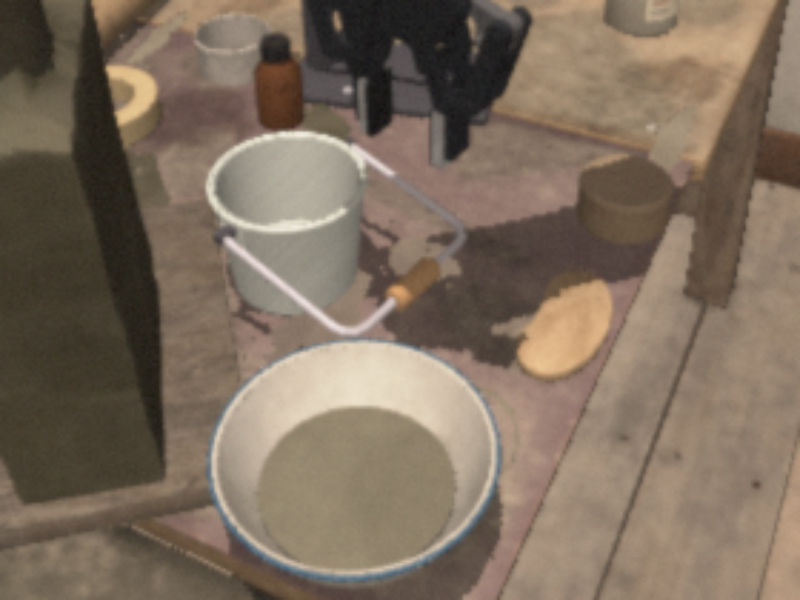

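The fingers are centred above the grip: midpoint at crop pixel (411,133), grip at (415,282). I'll descend and close.

Call:
play_rows(series=[[[0.25,-0.15,-2.5,0,0,0,0.5],[0,0,-3,0,0,0,0.5],[0,0,-3,0,0,0,0.5],[0,0,-2,0,0,0,0.5],[0,0,-1.2,0,0,0,0.5],[0,0,-0.8,0,0,0,0.5],[0,0,0,0,0,0,0.5]]])

```text
clock: 4.53
eef_pos: [471.0, 140.2, 28.2]
tool_rot: [-3.14, 0.001, 1.369]
force: [-2.6, 0.2, -0.2]
width: 42.6
gripper_force: 0.0
```

Call:
play_rows(series=[[[0,0,0,0,0,0,0.65],[0,0,0,0,0,0,0.8],[0,0,0,0,0,0,1],[0,0,0,0,0,0,1],[0,0,0,0,0,0,1]]])

```text
clock: 5.15
eef_pos: [472.4, 140.4, 28.5]
tool_rot: [3.141, -0.001, 1.369]
force: [0.5, 0.6, -0.4]
width: 14.2
gripper_force: 58.4
```

```bash
cat > b.py <<'E'
from h import *
s=ctrl.read_state();print(s["clock"],s["eef_pos"].round(1),s["tool_rot"].round(3),s["force"].round(1),s["torque"].round(2),s["width"],s["gripper_force"])
I,D=get_image("side");P=cloud("side",D).reshape(-1,3);X,Y,Z=P.T
m=(abs(X-570)<75)&(abs(Y-118)<75)&(Z>76)&(Z<86);q=np.float32(P[m][:,:2]);A=np.c_[2*q,np.ones(len(q))]
for _ in range(6):
    c=np.linalg.lstsq(A,(q**2).sum(1),rcond=None)[0];r=np.sqrt(c[2]+c[0]**2+c[1]**2)
    d=abs(np.hypot(*(q-c[:2]).T)-r);k=d<np.percentile(d,85);q=q[k];A=A[k]
print("rim",c[:2],r,len(q))
E
python3 b.py
```

```text
5.15 [472.4 140.4  28.5] [ 3.141e+00 -1.000e-03  1.369e+00] [ 0.5  0.6 -0.4] [ 0.02 -0.15  0.02] 14.235305316312935 58.44288647174835
rim [571.17669316 121.30885284] 49.59152881061382 155
```

Call:
play_rows(series=[[[-0.26,0.05,1.35,0,0,0,1],[-0.09,0.02,1.37,0,0,0,1],[0.09,-0.02,1.37,0,0,0,1],[0.26,-0.05,1.35,0,0,0,1],[0.43,-0.09,1.3,0,0,0,1],[0.6,-0.12,1.23,0,0,0,1],[0.74,-0.15,1.14,0,0,0,1],[0.89,-0.18,1.03,0,0,0,1],[1.01,-0.2,0.91,0,0,0,1],[0,0,0,0,0,0,1]]])

```text
clock: 6.45
eef_pos: [509.0, 132.7, 139.5]
tool_rot: [3.142, -0.0, 1.368]
force: [-0.5, -0.7, 0.7]
width: 13.6
gripper_force: 58.9
```

```bash
python3 b.py
```

```text
6.45 [509.  132.7 139.5] [ 3.142 -0.     1.368] [-0.5 -0.7  0.7] [0.05 0.09 0.04] 13.63273792488589 58.94741177558899
rim [570.13293926 121.67674111] 49.614656491711166 171
```

Call:
play_rows(series=[[[1.12,-0.22,0.76,0,0,0,1],[1.21,-0.24,0.61,0,0,0,1],[1.27,-0.26,0.44,0,0,0,1],[1.32,-0.27,0.27,0,0,0,1],[1.34,-0.27,0.09,0,0,0,1],[0,0,0,0,0,0,1],[0,0,0,0,0,0,1],[0,0,0,0,0,0,1]]])

```text
clock: 7.5
eef_pos: [570.7, 120.3, 160.3]
tool_rot: [-3.141, 0.0, 1.369]
force: [0.6, -1.2, -1.9]
width: 14.0
gripper_force: 59.0
```

```bash
python3 b.py; python3 - <<'E'
from h import *
I,D=get_image("side");cv2.imwrite("pics/side2.png",cv2.resize(I[120:330,140:420,::-1],(800,600)))
E
```

```text
7.5 [570.7 120.3 160.3] [-3.141  0.     1.369] [ 0.6 -1.2 -1.9] [-0.14 -0.    0.  ] 13.994887374488739 58.98344278335571
rim [570.48317309 121.68287666] 49.535512836164166 173
```

View pics/side2.png

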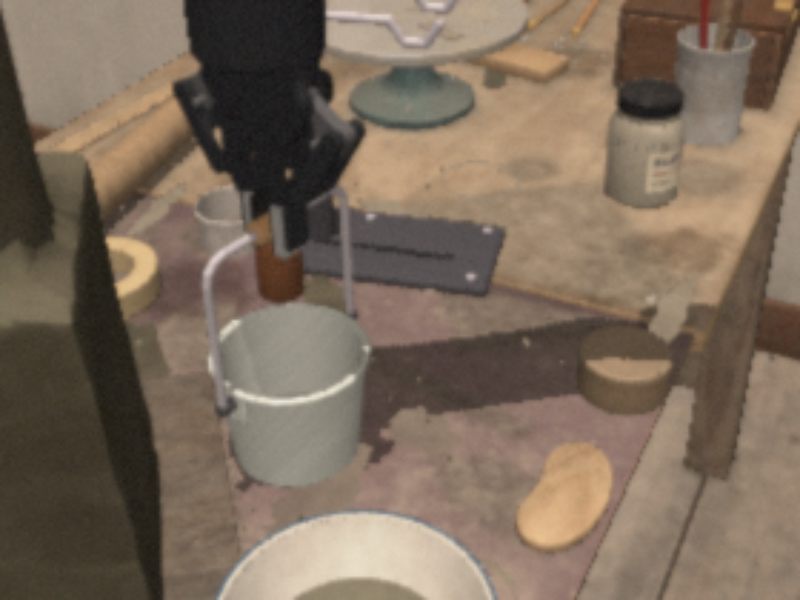

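The bail is upright and the pail stands undisturbed, with its rim centre unmoved. I'll lift now.

Call:
play_rows(series=[[[0,0,0.3,0,0,0,1],[0,0,0.7,0,0,0,1],[0,0,1,0,0,0,1],[0,0,1.2,0,0,0,1],[0,0,1.3,0,0,0,1],[0,0,1.3,0,0,0,1],[0,0,1.2,0,0,0,1],[0,0,1,0,0,0,1],[0,0,0.7,0,0,0,1],[0,0,0.3,0,0,0,1],[0,0,0,0,0,0,1]]])

```text
clock: 8.98
eef_pos: [571.2, 120.3, 250.5]
tool_rot: [-3.141, 0.0, 1.369]
force: [-0.4, 0.1, -7.2]
width: 14.1
gripper_force: 58.8
```

Call:
play_rows(series=[[[-0.15,-0.4,0,0,0,0.5,1],[-0.3,-0.8,0,0,0,1,1],[-0.4,-1.2,0,0,0,1.3,1],[-0.55,-1.5,0,0,0,1.5,1],[-0.6,-1.7,0,0,0,1.5,1],[-0.65,-1.8,0,0,0,1.5,1],[-0.65,-1.8,0,0,0,1.5,1],[-0.65,-1.8,0,0,0,1.5,1],[-0.65,-1.8,0,0,0,1.5,1],[-0.65,-1.8,0,0,0,1.5,1],[-0.65,-1.8,0,0,0,1.5,1],[-0.65,-1.8,0,0,0,1.5,1],[-0.65,-1.8,0,0,0,1.5,1],[-0.6,-1.7,0,0,0,1.5,1],[-0.55,-1.5,0,0,0,1.5,1],[-0.5,-1.4,0,0,0,1.2,1],[-0.4,-1.2,0,0,0,1,1],[-0.3,-0.9,0,0,0,0.6,1],[-0.2,-0.4,0,0,0,0,1],[0,0,0,0,0,0,1]]])

```text
clock: 11.48
eef_pos: [473.6, -150.9, 250.5]
tool_rot: [-3.141, -0.0, 1.78]
force: [-0.6, 0.5, -8.0]
width: 14.0
gripper_force: 58.9
```

```bash
cat > s.py <<'E'
from h import *
s=ctrl.read_state();print(s["clock"],s["eef_pos"].round(1),np.degrees(s["tool_rot"]).round(2),s["force"].round(1),s["torque"].round(2),s["width"],s["gripper_force"])
a=np.radians(12.5);d=s["eef_pos"][:2]-[590.5,-127];print("in stand",d@[np.cos(a),np.sin(a)],d@[-np.sin(a),np.cos(a)])
E
python3 s.py; python3 - <<'E'
from h import *
I,D=get_image("side");np.save("side3.npy",D);cv2.imwrite("pics/side3.png",cv2.resize(I[60:270,180:460,::-1],(800,600)))
I,D=get_image("top");np.save("top3.npy",D);cv2.imwrite("pics/top3.png",I[...,::-1])
E
```

```text
11.475 [ 473.6 -150.9  250.5] [-179.99   -0.    101.99] [-0.6  0.5 -8. ] [ 0.01  0.02 -0.02] 13.987365362433179 58.90615224838257
in stand -119.31039512653157 2.014654367958841
```

View pics/side3.png

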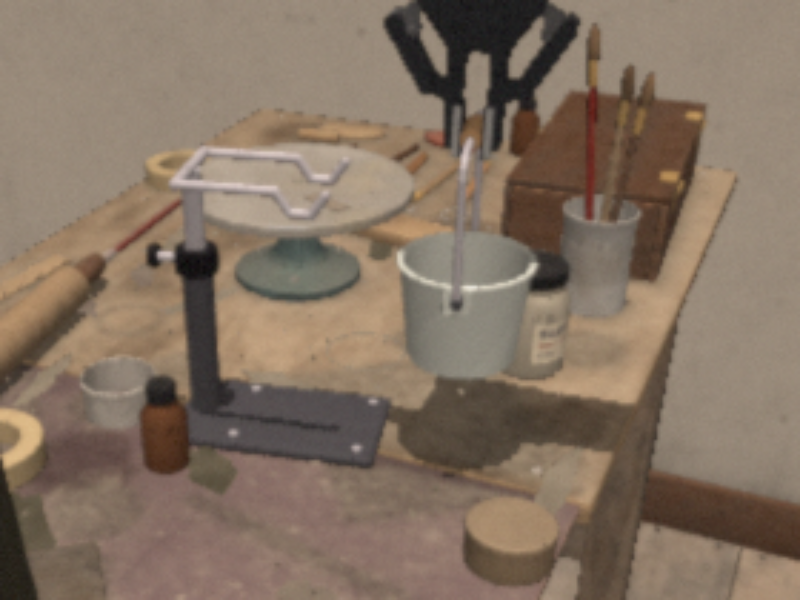

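The pail hangs level from the grip in front of the stand. The bail is at crop (467,150) and the prong troughs at (315,180) and (300,215). I'll check the lateral offset and yaw from the rim and hinge arms, and compare the prongs' height in the same images.

```bash
cat > r.py <<'E'
from h import *
import sys
a=np.radians(12.5);ex=np.array([np.cos(a),np.sin(a)]);ey=np.array([-ex[1],ex[0]])
for n in("side","top"):
    P=cloud(n,np.load(n+"3.npy")).reshape(-1,3);X,Y,Z=P.T
    U=(P[:,:2]-[590.5,-127])@ex;V=(P[:,:2]-[590.5,-127])@ey
    m=(abs(U+120)<60)&(abs(V)<56)&(Z>163)&(Z<175);q=np.float32(np.c_[U,V][m]);A=np.c_[2*q,np.ones(len(q))]
    for _ in range(8):
        c=np.linalg.lstsq(A,(q**2).sum(1),rcond=None)[0];r=np.sqrt(c[2]+c[0]**2+c[1]**2)
        d=abs(np.hypot(*(q-c[:2]).T)-r);k=d<np.percentile(d,88);q=q[k];A=A[k]
    print(n,"rim u,v",c[:2].round(1),r.round(1),len(q))
    for s in(-1,1):
        for lo,hi in((185,215),(215,262)):
            m=(abs(U+120)<25)&(V*s>50)&(V*s<72)&(Z>lo)&(Z<hi)
            if m.sum():print(" arm",s,lo,m.sum(),U[m].mean().round(1),V[m].mean().round(1))
    m=(abs(U)<6)&(abs(abs(V)-36)<8)&(Z>195)&(Z<235);print(" floor z pcts",np.percentile(Z[m],[20,50,80,95]).round(1))
    m=(abs(U+120)<6)&(abs(abs(V)-32)<10)&(Z>255)&(Z<285);print(" wire z",m.sum(),np.percentile(Z[m],[20,50,80,95]).round(1) if m.any() else 0)
E
python3 r.py
```

```text
side rim u,v [-119.1    3.3] 48.4 142
 arm -1 185 34 -119.5 -56.9
 arm -1 215 24 -119.0 -56.7
 arm 1 185 44 -118.9 62.9
 arm 1 215 73 -118.3 63.0
 floor z pcts [208.8 211.1 212.9 213.7]
 wire z 17 [269.7 270.1 270.8 271.2]
top rim u,v [-117.3    8.1] 46.4 62
 arm 1 185 2 -117.4 65.9
 arm 1 215 8 -116.9 63.9
 floor z pcts [211.  212.9 214.6 215.6]
 wire z 12 [268.4 268.7 270.7 273.1]
```

Call:
play_rows(series=[[[0.3,0.06,0,0,0,0.5,1],[0.6,0.12,0,0,0,0,1],[0.9,0.18,0,0,0,0,1],[1,0.2,0,0,0,0,1],[1.1,0.21,0,0,0,0,1],[1.1,0.21,0,0,0,0,1],[1.1,0.21,0,0,0,0,1],[1.1,0.21,0,0,0,0,1],[1.1,0.21,0,0,0,0,1],[1,0.2,0,0,0,0,1],[0.9,0.18,0,0,0,0,1],[0.7,0.14,0,0,0,0,1],[0.5,0.1,0,0,0,0,1],[0.3,0.06,0,0,0,0,1],[0,0,0,0,0,0,1],[0,0,0,0,0,0,1],[0,0,0,0,0,0,1],[0,0,0,0,0,0,1]]])

```text
clock: 13.82
eef_pos: [590.6, -127.9, 250.5]
tool_rot: [-3.141, 0.0, 1.789]
force: [-0.6, 0.3, -8.0]
width: 14.0
gripper_force: 58.9
```

```bash
python3 s.py
```

```text
13.825 [ 590.6 -127.9  250.5] [-179.99    0.    102.52] [-0.6  0.3 -8. ] [-0.01 -0.   -0.02] 13.989268686807959 58.85475039482117
in stand -0.07425419038521104 -0.8883164229182527
```

Call:
play_rows(series=[[[0,0,-0.3,0,0,0,1],[0,0,-0.4,0,0,0,1],[0,0,-0.4,0,0,0,1],[0,0,-0.4,0,0,0,1],[0,0,-0.4,0,0,0,1],[0,0,-0.4,0,0,0,1],[0,0,-0.4,0,0,0,1],[0,0,-0.3,0,0,0,1],[0,0,-0.2,0,0,0,1],[0,0,-0.2,0,0,0,1],[0,0,-0.2,0,0,0,1],[0,0,-0.1,0,0,0,1],[0,0,-0.1,0,0,0,1],[0,0,0,0,0,0,1]]])

```text
clock: 15.58
eef_pos: [590.7, -127.8, 212.5]
tool_rot: [-3.141, -0.0, 1.789]
force: [0.4, 0.0, -8.8]
width: 14.0
gripper_force: 58.9
```

```bash
python3 s.py;python3 - <<'E'
from h import *
I,D=get_image("side");cv2.imwrite("pics/side4.png",cv2.resize(I[60:200,220:406,::-1],(797,600)))
E
```

```text
15.575 [ 590.7 -127.8  212.5] [-1.7999e+02 -1.0000e-02  1.0252e+02] [ 0.4  0.  -8.8] [ 0.04  0.   -0.04] 13.969722983522201 58.94143760204315
in stand 0.05466142555470664 -0.8323067388530913
```

View pics/side4.png

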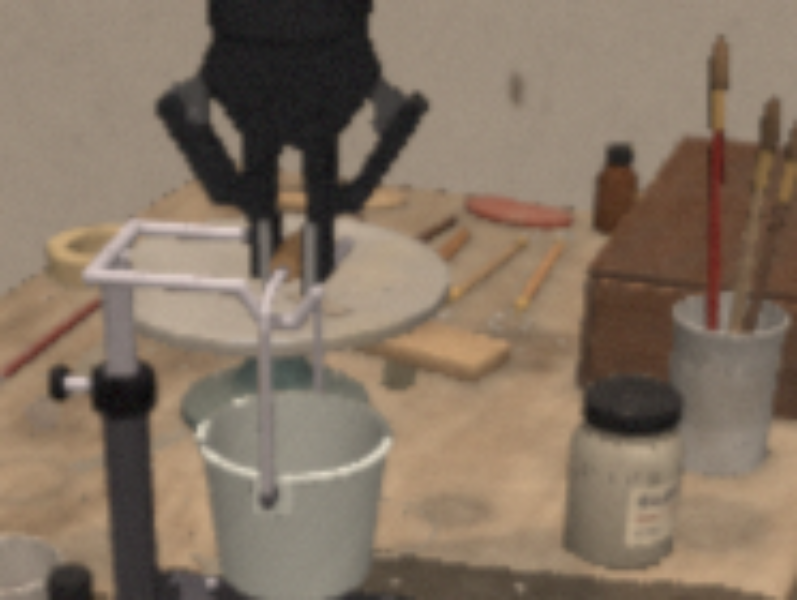

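The wire is over the trough between its flanks (crop (275,285)) and still above the floor. I'll lower it in small steps.

Call:
play_rows(series=[[[0,0,-0.1,0,0,0,1],[0,0,-0.1,0,0,0,1],[0,0,-0.1,0,0,0,1],[0,0,-0.1,0,0,0,1],[0,0,-0.1,0,0,0,1],[0,0,-0.1,0,0,0,1],[0,0,0,0,0,0,1]]])

```text
clock: 16.5
eef_pos: [590.7, -127.8, 206.4]
tool_rot: [-3.141, -0.0, 1.789]
force: [-0.4, 0.6, -8.2]
width: 13.8
gripper_force: 58.9
```

Call:
play_rows(series=[[[0,0,-0.1,0,0,0,1],[0,0,-0.1,0,0,0,1],[0,0,0,0,0,0,1]]])

```text
clock: 16.88
eef_pos: [590.7, -127.8, 204.4]
tool_rot: [-3.141, -0.0, 1.789]
force: [-0.1, -0.6, -8.1]
width: 13.9
gripper_force: 58.9
```

Call:
play_rows(series=[[[0,0,-0.1,0,0,0,1],[0,0,0,0,0,0,1]]])

```text
clock: 17.12
eef_pos: [590.7, -127.8, 203.4]
tool_rot: [-3.141, -0.0, 1.789]
force: [0.3, -0.5, -7.0]
width: 14.1
gripper_force: 58.9
```

Call:
play_rows(series=[[[0,0,-0.1,0,0,0,1],[0,0,0,0,0,0,1]]])

```text
clock: 17.38
eef_pos: [590.7, -127.8, 202.4]
tool_rot: [-3.141, -0.0, 1.789]
force: [0.0, -0.1, -8.0]
width: 14.4
gripper_force: 58.9
```

Call:
play_rows(series=[[[0,0,-0.07,0,0,0,1],[0,0,0,0,0,0,1]]])

```text
clock: 17.62
eef_pos: [590.7, -127.8, 201.8]
tool_rot: [-3.141, -0.0, 1.789]
force: [-1.0, 0.3, -7.3]
width: 14.1
gripper_force: 58.9
```

Call:
play_rows(series=[[[0,0,-0.07,0,0,0,1],[0,0,0,0,0,0,1]]])

```text
clock: 17.88
eef_pos: [590.7, -127.8, 201.0]
tool_rot: [-3.141, -0.0, 1.789]
force: [0.4, -0.0, -8.5]
width: 14.0
gripper_force: 58.9
```

Call:
play_rows(series=[[[0,0,-0.07,0,0,0,1],[0,0,0,0,0,0,1]]])

```text
clock: 18.12
eef_pos: [590.7, -127.8, 200.3]
tool_rot: [-3.141, -0.0, 1.789]
force: [0.1, -0.8, -8.2]
width: 14.0
gripper_force: 58.9
```

Call:
play_rows(series=[[[0,0,-0.05,0,0,0,1],[0,0,0,0,0,0,1]]])

```text
clock: 18.38
eef_pos: [590.8, -127.8, 199.8]
tool_rot: [-3.142, -0.0, 1.789]
force: [-0.0, -0.2, -8.3]
width: 14.0
gripper_force: 58.9
```

Call:
play_rows(series=[[[0,0,-0.05,0,0,0,1],[0,0,0,0,0,0,1]]])

```text
clock: 18.62
eef_pos: [590.8, -127.8, 199.5]
tool_rot: [3.141, 0.0, 1.789]
force: [-0.1, 0.6, -8.0]
width: 14.2
gripper_force: 58.9
```

Call:
play_rows(series=[[[0,0,-0.05,0,0,0,1],[0,0,0,0,0,0,1]]])

```text
clock: 18.88
eef_pos: [590.9, -127.8, 199.2]
tool_rot: [3.141, 0.0, 1.789]
force: [-0.7, 1.0, -5.0]
width: 13.7
gripper_force: 59.3
```

The load is starting to transfer: −8 N has become −5 N.

Call:
play_rows(series=[[[0,0,-0.04,0,0,0,1],[0,0,0,0,0,0,1]]])

```text
clock: 19.12
eef_pos: [590.9, -127.8, 199.0]
tool_rot: [3.141, 0.0, 1.789]
force: [-2.0, 0.1, -1.6]
width: 13.8
gripper_force: 59.8
```

```bash
python3 s.py
```

```text
19.125 [ 590.9 -127.8  199. ] [1.7998e+02 2.0000e-02 1.0252e+02] [-2.   0.1 -1.6] [-0.02  0.37  0.02] 13.808609312888125 59.80593144893646
in stand 0.22696749967165447 -0.873455319311497
```

About 6 N of the load is now on the stand, so I'll release gently.

Call:
play_rows(series=[[[0,0,0,0,0,0,0.82],[0,0,0,0,0,0,0.8],[0,0,0,0,0,0,0.75],[0,0,0,0,0,0,0.65],[0,0,0,0,0,0,0.55],[0,0,0,0,0,0,0.45],[0,0,0,0,0,0,0.45],[0,0,0,0,0,0,0.45]]])

```text
clock: 20.12
eef_pos: [590.8, -127.8, 198.5]
tool_rot: [-3.142, -0.0, 1.789]
force: [-0.7, 0.0, 0.6]
width: 47.1
gripper_force: 0.0
```

```bash
python3 s.py;python3 - <<'E'
from h import *
I,D=get_image("side");cv2.imwrite("pics/side5.png",cv2.resize(I[60:200,220:406,::-1],(797,600)))
E
```

```text
20.125 [ 590.8 -127.8  198.5] [-180.     -0.    102.52] [-0.7  0.   0.6] [0.01 0.02 0.01] 47.07448615246303 0.0
in stand 0.09731503668371994 -0.8568412253677513
```

View pics/side5.png

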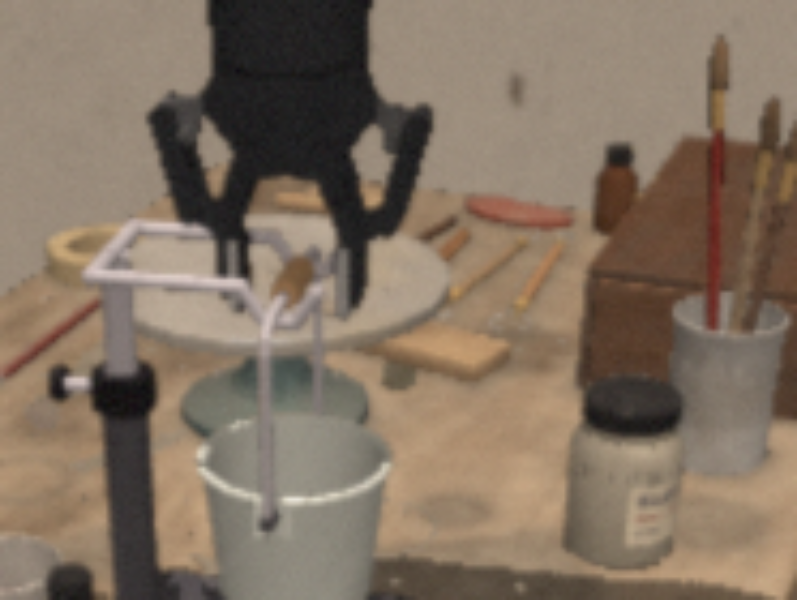

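The pail hangs in both troughs with the grip at crop (295,283), and both fingers are clear of it. I'll retreat straight up.

Call:
play_rows(series=[[[0,0,0.5,0,0,0,0.45],[0,0,1.5,0,0,0,0.45],[0,0,2.5,0,0,0,0.45],[0,0,3,0,0,0,0.45],[0,0,3,0,0,0,0.45],[0,0,1,0,0,0,0.45],[0,0,0,0,0,0,0.45],[0,0,0,0,0,0,0.45],[0,0,0,0,0,0,0.45],[0,0,0,0,0,0,0.45],[0,0,0,0,0,0,0.45],[0,0,0,0,0,0,0.45]]])

```text
clock: 21.68
eef_pos: [590.8, -127.8, 313.4]
tool_rot: [-3.141, -0.0, 1.789]
force: [0.8, 0.1, -0.1]
width: 46.9
gripper_force: 0.0
```

```bash
python3 - <<'E'
from h import *
a=np.radians(12.5);ex=np.array([np.cos(a),np.sin(a)]);ey=np.array([-ex[1],ex[0]])
I,D=get_image("side")
P=cloud("side",D).reshape(-1,3);U=(P[:,:2]-[590.5,-127])@ex;V=(P[:,:2]-[590.5,-127])@ey;Z=P[:,2]
C=I.reshape(-1,3).astype(int);g=(abs(U)<25)&(abs(V)<28)&(abs(Z-217)<20)&(C[:,0]-C[:,2]>35)
print("grip",g.sum(),U[g].mean(),V[g].mean(),Z[g].mean())
for s in(-1,1):
    for lo,hi in((135,165),(165,195)):
        m=(abs(U)<25)&(V*s>50)&(V*s<72)&(Z>lo)&(Z<hi);print(s,lo,m.sum(),U[m].mean(),V[m].mean())
I2,_=get_image("side");print("motion",abs(I2.astype(int)-I).mean())
cv2.imwrite("pics/side6.png",I2[...,::-1])
E
```

```text
grip 73 -0.9813293689296039 5.854919542998279 220.29980213519644
-1 135 25 0.9360862197947961 -59.865384139170175
-1 165 13 0.7153601041719511 -60.23059644143608
1 135 30 0.18534882288992302 59.954542148849285
1 165 40 1.3703678430220108 60.12887715145248
motion 1.9365887188208617
```

View pics/side6.png

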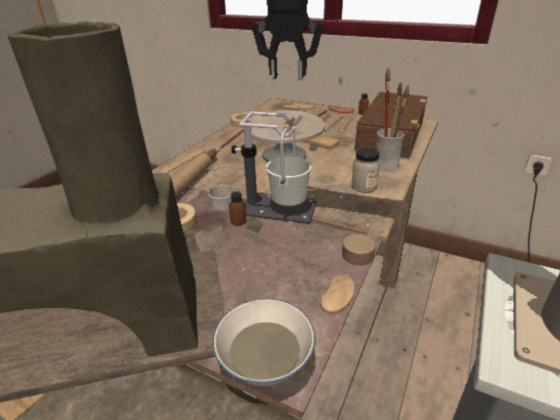

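The pail (289,182) hangs upright on the stand. The bail arms are centred within about 1 mm in x and y, the gripper is well above it, and the bystanders haven't moved.

```bash
python3 -c "
from cell import workorder
print(workorder.finish_job())"
```

```text
the job is handed in; nothing more can be done
None
```

The pail hangs upright by its bail in both prongs of the stand, released and centred to about 1 mm by the camera. The other things look unmoved, and the job was handed in at about 22 s; no verdict came back.

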